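Stow a mounted bowl in its travel case and close it

ROBOT

A 7-joint arm with a two-finger parallel gripper is mounted at the origin on the work surface. World frame = base frame: x ahead of the robot, y to its left, z up, the work surface at z = 0. Lengths are in mm, angles in rad, forces in N, time in s.
With the tool pointing down it reaches from about 425 to 925 mm from the base axis. Payload 6.8 kg.
Tool frame: the origin (TCP) lies at the centre of the arm's flange, where the gripper is bolted on; the fingertips stand 173 mm ahead of it and the grasp point (between the pads) lies 155 mm ahead of it; y points along the fingers, z is the direction in which the jaws open and shut, and the axes are right-handed (so a half turn about y gives the same grasp; the last joint's range is limited). The gripper opens to 85 mm and grips with 20 to 120 N. Pads are 22 mm wide; open, the fingers measure 114 mm over their backs; the gripper's body (76 mm by 85 mm) begins 54 mm behind the grasp point. The pads swing forward as they close: fully open they stand 13 mm farther back than shut.
Start: joints at [1.107, 0.477, 0.022, 1.555, -0.011, 1.109, -0.083], TCP at [235.136, -632.735, 404.708] pointing down, gripper open.
Joint ranges: [-2.96, 2.96], [-0.34, 2.1], [-1.41, 1.46], [0.24, 2.44], [-1.37, 4.51], [0.17, 1.92], [-2.96, 2.96]. Speed limits (rad/s): [2.39, 2.39, 3.14, 3.14, 3.14, 3.14, 3.14].

INTERFACE

Orientations are given as a unit quaternion [x, y, z, w].
In Python, from bench import bot gives the robot as it stands. The module is installed in compiled form; this text tells all that it offers.
- The arm moves only by the tool servo_tool, never from a script. Its arguments are lists of equal length, an entry for each row: "travel": the shift along the tool's x, y, z in cm, a list of three; "delta_rot": the turn, a rotation vector about the tool's x, y, z in degrees, a list of three. In form: {"travel": [[x, y, z], ...], "delta_rot": [[rx, ry, rz], ...]}. A call has 1 to 12 rows; each row shifts and turns the commanded pose from where the row before left it, along the tool's axes as they then stand; what a row does not reach is not made up. A row lasts 1/12 s, in which the tool goes at most 41.7 mm and 7.16 degrees, less where a joint would pass 70% of its speed; a pose out of reach is approached as far as the arm can. A call with a gripper value outside its range is refused whole. "fingers" is the closure in counts, from 0 (fully open) to 255 (shut), set as the call begins (left out, the last holds). The fingers move at their own pace and stop on an object; the grip force is fixed at half the most. Time passes only in rows, so rows that do not move let the fingers close. It gives the time, the measured TCP pose, the force and the opening at its end, in the units of the state.
- bot.read_state(): the state, without advancing time (a new reading comes with each control period).
- bot.grab_frame(name): name is "scene" or "top" or "wrist"; returns the picture (400x640x3 uint8, red, green, blue); there is no depth.
- bot.get_calibration(name): a dict with "mtx" (3x3 intrinsics, pixels), "k1" (the pictures are not rectified: a ray, as slopes to the right and down, at radius r is drawn at 1 + k1 r^2 times it, then the intrinsics apply), "world_to_cam" (4x4, takes a point from world to camera coordinates). Camera axes: x right, y down, z forward; pixel columns grow to the right and rows downward; lengths in mm; the calibration is good to about 2 mm. A picture is of the moment at which its call begins: read the wrist's pose just before it. get_calibration takes no time and is no camera call; for the wrist camera it gives the pose at the moment of the call.
- bot.job_done(): hands the job in, once; it reports no verdict.
Trained networks look in the newest picture that a camera, given by its name, has taken for a name from the list of things; names that differ only in an ending like _2 or _b are one class to them, and where a whole thing is asked for, a point or a joint stands for the part that bears it (a point fixed in the world has none). Each returns a list of dicts, best first, with "p" (0 to 1); they miss things now and then, are a little off and sometimes report something else, mostly with a low value. They report only what shows in the picture. A call takes as long as a camera call. They do not tell look-alikes from the thing itself.
- bot.boxes_of(camera, label): "at" ([column, row] in pixels, amid what is visible of it).
- bot.cut_out(camera, label): "region" (400x640 bool, what is visible of it) and "at" ([column, row] in pixels, amid what is visible of it).
The state is a dict: "clock": time; "q": joint angles; "joint_vel": joint speeds; "joint_torque": joint torques, N m; "eef_pos": TCP position; "tool_rot": TCP orientation; "force": force on the tool from outside, world axes, zero at the start; "torque": the same for the moment, N m; "grip_width": finger opening in mm.
Only numpy, scipy, OpenCV 4.12 (cv2) and the standard library are available. Lean on these libraries where they do the work, as an engineer would, in place of code of your own. Each camera call takes 0.05 s, during which the arm holds its last target.

TASK

Pack the bowl: push its white mount board along the floor of the travel case until its front edge is fully home under the overhanging wooden cleat, then lift the loose lid off the two bearers by its handle and set it on the case the same way round, so that it drops in and sits flush and level on the rim all round. Slide the board, never lift or tip it, touch only the board and not the bowl, lower the lid by hand rather than letting it drop, and leave the other things on the bench where they are.

Things in the scene. Friction and masses are not known exactly. Their poses are not given: they have to be found in the camera images.
- case: open plywood travel case, fixed to the bench, 270 (x) x 190 (y) x 62 mm high. Origin: centre of its underside, z up. Walls 10 mm thick; inner floor 10 mm above the origin, inside 250 x 170 mm; rim 62 mm above the origin. A wooden hold-down cleat stands inside at the +x end (see cleat and pocket); the rest of the floor is free.
- cleat (a point): middle of the front lip of the cleat's overhang, at its underside: (80, 0, 31) mm in the case's frame. The overhang is 144 mm wide (y), 12 mm thick and runs from here to the +x wall. Under it is a pocket 21 mm high and 104 mm wide, open to -x, with a back stop 25 mm in. Flared guides, 21 mm high, narrow from y = +-64 mm at x = 46 mm (case frame) to the pocket's cheeks at y = +-52 mm, x = 80 mm.
- pocket (a point): fixed point on the case floor, (52.5, 0, 10) mm in the case's frame: here the origin of the board lies when the board is fully home.
- board: white mount board, loose on the case floor, 105 (x) x 96 (y) x 18 mm thick, 0.3 to 0.6 kg with its bowl. Origin: centre of its underside; +x points to the cleat (within 8 degrees of the case's +x at the start), z up. Fully home, its front edge is against the back stop, its x axis along the case's and its rear edge at x = 0 in the case.
- board_rear (a point): middle of the board's rear edge (the one away from the cleat), half-way up the edge: (-52.5, 0, 9) mm in the board's frame. Push here; a corner can catch on a guide or cheek if the board goes in off-centre; at the start 45 mm or more of free floor lie behind it.
- bowl: small fragile terracotta bowl fixed on the board, 60 mm across and 26 mm high; origin: centre of its foot, at (-8, 0, 18) mm in the board's frame.
- lid_handle (a point): centre of the lid's handle; axes are the lid's: x along its long side and the handle, z up. The handle is a pine bar 110 (x) x 22 (y) mm, 34 mm high, to be pinched across its 22 mm, in the middle of the lid. The lid's panel has its top 17 mm and its underside 26 mm below this point. With the lid seated this point is at (0, 0, 88) mm in the case's frame.
- lid: plywood lid, 270 (x) x 190 (y) x 9 mm, 0.33 to 0.53 kg, balanced within 3 mm of the handle. Origin: middle of the panel's underside. It lies ready the right way round (+x end goes over the cleat). Below: four blocks 12 mm deep that fit inside the case's walls with 4 mm play, and a batten 42 mm deep at x = -26 to -8, y = -68 to 68 mm that drops behind the rear edge of the home board, or else lands on it.
- bearers: two fixed pine bearers, 45 mm high, 200 mm long, side by side 150 mm apart, on which the lid lies at the start. Origin: on the bench, midway between them.
- glue: white glue bottle with a nozzle, 54 mm across, 148 mm high; origin: centre of its foot. Leave alone.
- dish: white square dish, 85 x 85 x 34 mm; origin: centre of its underside. Leave alone.
- sandblock: cork sanding block, 105 x 65 x 28 mm; origin: centre of its underside. Leave alone.
Mind the look-alikes: they are no part of the job. What is shaped like the board but red or turquoise is not meant.

How it is judged:
By the outcome, as a careful person would: the job done as asked, in the order asked, and still so for the second after the job is handed in, with the robot touching nothing.
It also fails if it takes over 61 s, if anything falls off the work surface, if the arm or the gripper's body presses on something with over 40 N, if the wrist force passes 120 N, or if a joint passes its speed limit or range.

## Working session

There is one attempt and no reset: what is moved stays moved. The work goes in short steps, Python scripts to look and compute and a tool call to move; the robot and the scene stay as the last step left them, time stands still between calls to the robot, and variables do not carry over. Pictures are saved under pics/ and viewed, and the job is handed in when it is done.

Besides the shell and the picture viewer there is one more tool, called after ">>>" as a command line: name --argument value ..., lists and objects as JSON in quotes. servo_tool: Moves the arm, as the interface text tells. Its arguments: {"type":"object","properties":{"travel":{"type":"array","items":{"type":"array","items":{"type":"number"}}},"delta_rot":{"type":"array","items":{"type":"array","items":{"type":"number"}}},"fingers":{"type":"number"}},"required":["travel","delta_rot"]}

```bash
mkdir -p pics
cat > h.py <<'E'
import numpy as np,cv2
from bench import bot
from scipy.spatial.transform import Rotation as R
def cal(n):
    c=bot.get_calibration(n); return np.array(c["mtx"]),float(c["k1"]),np.array(c["world_to_cam"])
def proj(n,P,c=None):
    K,k,T=c or cal(n); P=np.atleast_2d(P); X=P@T[:3,:3].T+T[:3,3]; s=X[:,:2]/X[:,2:]
    s=s*(1+k*(s**2).sum(1,keepdims=True)); return s@K[:2,:2].T+K[:2,2]
def toz(n,uv,z,c=None):
    K,k,T=c or cal(n); uv=np.atleast_2d(uv).astype(float)
    d=(uv-K[:2,2])/np.array([K[0,0],K[1,1]]); s=d.copy()
    for _ in range(20): s=d/(1+k*(s**2).sum(1,keepdims=True))
    D=np.c_[s,np.ones(len(s))]@T[:3,:3]; C=-T[:3,:3].T@T[:3,3]
    return C+D*((z-C[2])/D[:,2])[:,None]
def save(im,f): cv2.imwrite("pics/"+f,cv2.cvtColor(im,cv2.COLOR_RGB2BGR))
E
python3 - <<'E'
from h import *
s=bot.read_state();print(s)
for n in ["scene","top","wrist"]:
    im=bot.grab_frame(n);save(im,n+"0.png");np.save(n+"0.npy",im)
    K,k,T=cal(n);print(n,K.tolist(),k,(-T[:3,:3].T@T[:3,3]).round(),T[:3,:3].round(2).tolist())
print(R.from_quat(s["tool_rot"]).as_matrix().round(3))
E
```

```text
{'clock': 0.0, 'q': array([ 1.10689912,  0.47780846,  0.0223323 ,  1.55644842, -0.01148365,
        1.10928343, -0.08306528]), 'joint_vel': array([-0.00164814, -0.0007415 , -0.00101964,  0.00026774,  0.00083595,
       -0.00132185,  0.00172805]), 'joint_torque': array([-3.14904582e-04, -5.96457160e+01,  1.60784293e+00, -2.81190974e+01,
        1.24289698e-02,  9.47297638e-03, -5.09779943e-05]), 'eef_pos': array([ 235.04347686, -632.46564209,  403.7209569 ]), 'tool_rot': array([-0.12531973,  0.69656425, -0.69532045,  0.12499073]), 'force': array([0.04185834, 0.06488255, 0.56297172]), 'torque': array([-0.00059959,  0.01851167,  0.01622458]), 'grip_width': 85.43161155924113}
scene [[397.2926618198025, 0.0, 318.03947679394486], [0.0, 397.2926618198025, 201.35871785348263], [0.0, 0.0, 1.0]] -0.014693271061128665 [1211. -481.  888.] [[0.56, 0.83, -0.01], [0.57, -0.4, -0.71], [-0.59, 0.4, -0.7]]
top [[508.16520198494914, 0.0, 324.13337285629507], [0.0, 508.16520198494914, 200.28894150285683], [0.0, 0.0, 1.0]] 0.04949265206589949 [ 384.   21. 1687.] [[0.01, -1.0, 0.02], [-1.0, -0.01, -0.08], [0.08, -0.02, -1.0]]
wrist [[299.21332381122176, 0.0, 322.44670542828476], [0.0, 299.21332381122176, 205.32667433518392], [0.0, 0.0, 1.0]] -0.05830977407856845 [ 308. -605.  372.] [[0.35, -0.94, -0.0], [-0.89, -0.33, 0.3], [-0.28, -0.1, -0.95]]
[[-0.937 -0.001  0.348]
 [-0.348  0.002 -0.937]
 [ 0.    -1.    -0.002]]
```

View pics/top0.png

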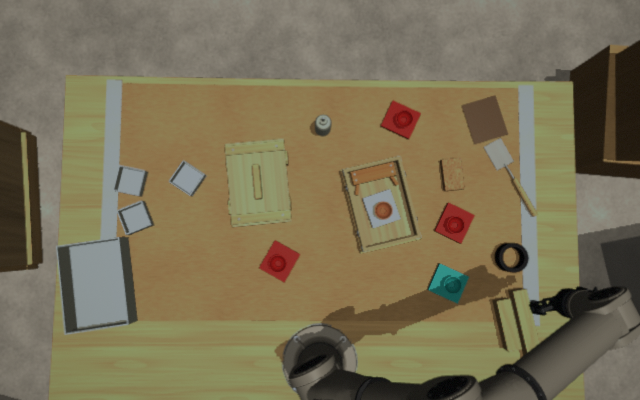

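View pics/scene0.png

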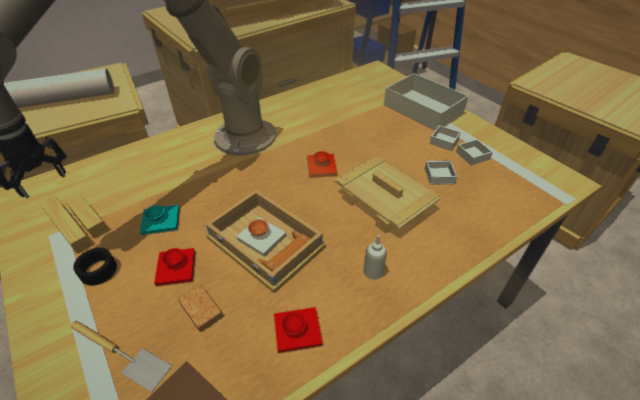

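View pics/wrist0.png

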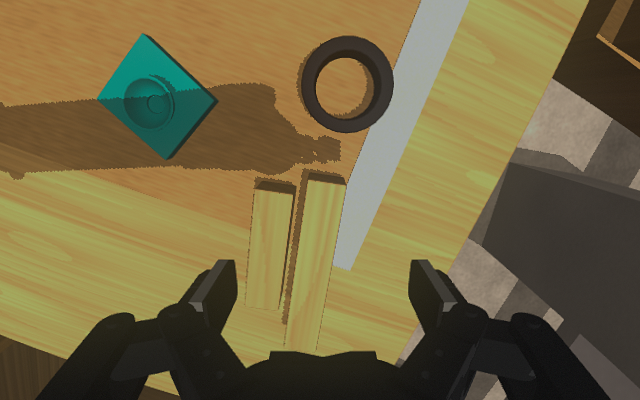

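The white board with its bowl is inside the case (top 382,210). The look-alikes are the red ones (402,120), (455,222) and (280,260) and the turquoise one (450,283). They lie outside the case, so only the white one fits. I'll confirm in enlarged crops.

Run:
```python
from h import *
im=np.load("top0.npy")
a=cv2.resize(im[145:265,330:430],None,fx=5,fy=5,interpolation=cv2.INTER_CUBIC)
save(a,"c1.png")
a=cv2.resize(im[130:240,210:310],None,fx=5,fy=5,interpolation=cv2.INTER_CUBIC)
save(a,"c2.png")
```

```text
(no output)
```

View pics/c1.png

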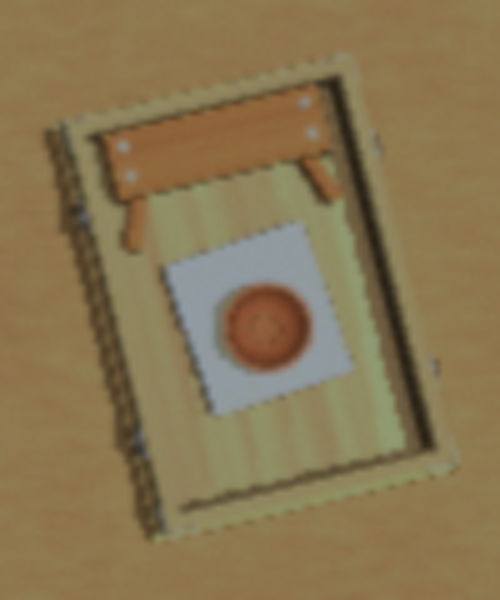

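View pics/c2.png

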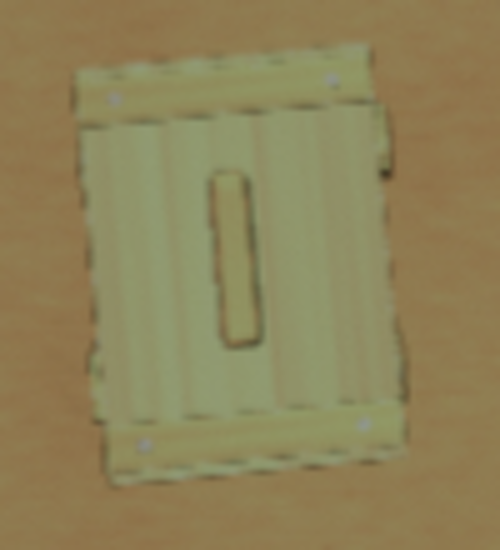

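```bash
cat >> h.py <<'E'
from scipy.optimize import least_squares
def fit(P,Q):  # 2D rigid model P->world Q
    f=lambda v:(np.c_[np.cos(v[2])*P[:,0]-np.sin(v[2])*P[:,1]+v[0],np.sin(v[2])*P[:,0]+np.cos(v[2])*P[:,1]+v[1]]-Q).ravel()
    r=least_squares(f,[*Q.mean(0),0]);return r.x,r.fun.reshape(-1,2)
E
python3 - <<'E'
from h import *
def rect(a,b): return np.array([[a,b],[a,-b],[-a,-b],[-a,b]])/2. # TL(+x,+y) TR BR BL
o1=np.array([330,145]);o2=np.array([210,130])
def go(nm,px,o,z,P):
    Q=toz("top",o+(np.array(px)+.5)/5-.5,z)[:,:2];v,r=fit(P,Q);print(nm,v[:2].round(1),np.degrees(v[2]).round(2),r.round(1).tolist())
go("case",[(65,122),(350,55),(457,465),(160,535)],o1,62,rect(270,190))
go("board",[(163,268),(303,222),(353,370),(215,415)],o1,28,rect(105,96))
go("lid",[(75,72),(368,44),(408,455),(110,484)],o2,54,rect(270,190))
go("handle",[(209,174),(244,170),(261,343),(226,348)],o2,88,rect(110,22))
E
```

```text
case [ 509.7 -193.3] 13.7 [[-0.8, -0.1], [-1.3, -0.3], [0.5, 2.9], [1.6, -2.4]]
board [ 495.4 -198.2] 18.8 [[1.5, -0.3], [1.3, 0.9], [-1.0, -0.5], [-1.8, -0.1]]
lid [574.9 204.2] 6.15 [[1.2, 0.2], [0.8, 0.0], [-0.8, 0.3], [-1.2, -0.5]]
handle [573.4 204. ] 6.6 [[-0.3, -0.1], [-0.5, 0.1], [-0.0, 0.0], [0.8, -0.0]]
```

```bash
cat >> h.py <<'E'
def plan(p,yaw,level=True):
    """target TCP p(mm), tool x heading yaw deg (tool y down). prints rotation (tool rotvec deg) then travel in tool axes cm after rotation"""
    s=bot.read_state();R0=R.from_quat(s["tool_rot"])
    c,n=np.cos(np.radians(yaw)),np.sin(np.radians(yaw))
    x=np.array([c,n,0]);y=np.array([0,0,-1.]);M=R.from_matrix(np.c_[x,y,np.cross(x,y)])
    d=np.array(p)-s["eef_pos"]
    print("rot",np.degrees((R0.inv()*M).as_rotvec()).round(2),"then travel cm",(M.inv().apply(d)/10).round(2),"clock",s["clock"])
CASE=np.array([509.7,-193.3]);CY=13.7
def c2w(x,y,C=None,yaw=None):
    C=CASE if C is None else C;yaw=CY if yaw is None else yaw
    a=np.radians(yaw);return np.array([C[0]+x*np.cos(a)-y*np.sin(a),C[1]+x*np.sin(a)+y*np.cos(a)])
E
python3 - <<'E'
from h import *
plan([*c2w(-90,0),404],193.7)
print(toz("top",[323,132],0))
E
```

```text
rot [0.08 6.69 0.01] then travel cm [-28.08  -0.   -36.17] clock 0.15
[[752.94165717  -5.76602516   0.        ]]
```

>>> servo_tool --travel '[[0,0,0],[-2.3,0,-3.0],[-2.3,0,-3.0],[-2.3,0,-3.0],[-2.3,0,-3.0],[-2.3,0,-3.0],[-2.3,0,-3.0],[-2.3,0,-3.0],[-2.3,0,-3.0],[-2.3,0,-3.0],[-2.3,0,-3.0],[-2.3,0,-3.0]]' --delta_rot '[[0,6.69,0],[0,0,0],[0,0,0],[0,0,0],[0,0,0],[0,0,0],[0,0,0],[0,0,0],[0,0,0],[0,0,0],[0,0,0],[0,0,0]]' --fingers 100

```text
clock: 1.15
eef_pos: [403.0, -250.4, 404.7]
tool_rot: [0.084, -0.702, 0.702, -0.084]
force: [1.2, -0.2, 0.3]
grip_width: 51.9
```

>>> servo_tool --travel '[[-2.7,0,-3.1],[0,0,0],[0,0,0]]' --delta_rot '[[0,0,0],[0,0,0],[0,0,0]]'

```text
clock: 1.4
eef_pos: [422.7, -213.4, 404.7]
tool_rot: [-0.086, 0.702, -0.702, 0.086]
force: [0.5, -1.4, -0.1]
grip_width: 52.0
```

Run:
```python
from h import *
im=bot.grab_frame("wrist");save(im,"w1.png");np.save("w1.npy",im);c=cal("wrist");np.savez("w1c.npz",K=c[0],k=c[1],T=c[2])
plan([*c2w(-90,0),404],193.7)
print(bot.read_state())
```

```text
rot [-0.01  0.11  0.02] then travel cm [-0.06  0.06 -0.05] clock 1.45
{'clock': 1.45, 'q': array([ 0.52083032,  0.15497272, -0.19977563,  2.00990065,  0.03721119,
        0.98033151, -1.02707668]), 'joint_vel': array([ 0.02968573,  0.00138459,  0.03705526, -0.00082133,  0.00421085,
        0.00185032,  0.00169459]), 'joint_torque': array([-1.69168744e+00, -3.68447971e+01, -1.81184951e+00, -2.62313604e+01,
       -1.62765328e-01, -3.43063334e-02, -6.84846821e-02]), 'eef_pos': array([ 421.82810185, -215.22720871,  404.62286195]), 'tool_rot': array([ 0.08514649, -0.70192865,  0.70202445, -0.08489951]), 'force': array([-0.41250085, -0.67551583, -0.30105892]), 'torque': array([-0.05424466, -0.04348444,  0.00037807]), 'grip_width': 52.027549041300695}
```

View pics/w1.png

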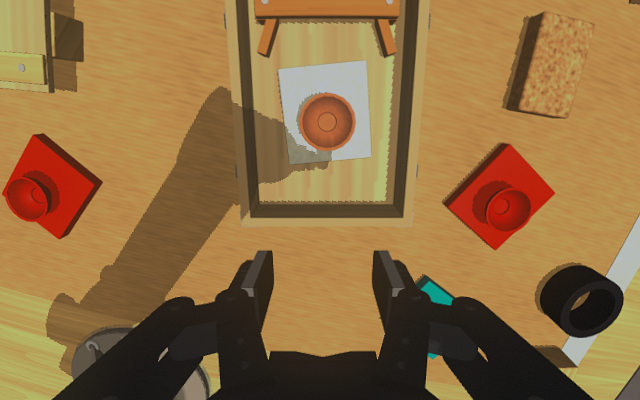

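Run:
```python
from h import *
im=np.load("w1.npy")
save(cv2.resize(im[0:240,215:435],None,fx=2.5,fy=2.5,interpolation=cv2.INTER_CUBIC),"c3.png")
print(proj("wrist",[[*c2w(-135,95),62],[*c2w(-135,-95),62],[*c2w(-125,85),62],[*c2w(-125,-85),62],[*c2w(46,64),31],[*c2w(46,-64),31]]).round(1))
```

```text
[[237.6 226. ]
 [407.6 226.4]
 [245.8 217.6]
 [399.4 218. ]
 [261.9  53.8]
 [384.1  54.1]]
```

View pics/c3.png

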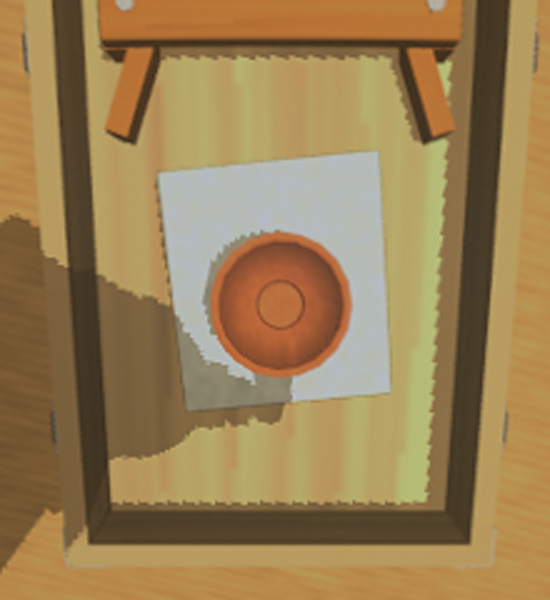

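Run:
```python
from h import *
z=np.load("w1c.npz");c=(z["K"],float(z["k"]),z["T"])
def m(px): return np.array([215,0])+(np.array(px)+.5)/2.5-.5
def fitp(P3,px,n,c,x0):
    f=lambda v:(proj(n,np.c_[np.array([c2w(a,b,v[:2],v[2]) for a,b in P3[:,:2]]),P3[:,2]],c)-px).ravel()
    r=least_squares(f,x0);return r.x.round(2),r.fun.reshape(-1,2).round(1).tolist()
P=np.array([[-135,95,62],[-135,-95,62],[-125,85,62],[-125,-85,62],[-125,85,10],[-125,-85,10],[80,72,43],[80,-72,43.]])
px=m([(65,566),(494,566),(88,544),(468,544),(108,511),(446,511),(100,40),(462,40)])
print(fitp(P,px,"wrist",c,[510,-193,13.7]))
B=np.array([[52.5,48,28],[52.5,-48,28],[-52.5,-48,28],[-52.5,48,28]])
print(fitp(B,m([(158,173),(377,152),(390,393),(187,411)]),"wrist",c,[495,-198,18]))
o=np.array([330,145])
P=np.array([[135,95,62],[135,-95,62],[-135,-95,62],[-135,95,62],[80,72,43],[80,-72,43.],[125,85,62],[125,-85,62],[-125,-85,62]])
px=o+(np.array([(65,122),(350,55),(457,462),(165,532),(120,200),(332,150),(88,137),(335,77),(434,448)])+.5)/5-.5
print(fitp(P,px,"top",None,[510,-193,13.7]))
# scene crop
im=np.load("scene0.npy");save(cv2.resize(im[185:295,195:335],None,fx=5,fy=5,interpolation=cv2.INTER_CUBIC),"c4.png")
```

```text
(array([ 510.51, -197.08,   13.77]), [[0.5, 0.1], [-1.2, 0.3], [-0.5, 0.5], [1.1, 0.7], [1.0, -0.2], [-0.5, -0.1], [-0.9, -0.7], [0.6, -0.4]])
(array([ 495.14, -200.35,   19.09]), [[-1.1, -0.6], [1.2, -1.0], [0.8, 0.8], [-0.8, 1.1]])
(array([ 510.27, -194.09,   14.06]), [[0.1, 0.3], [0.0, 0.1], [-0.4, -0.0], [0.3, 0.0], [-0.4, 0.2], [-0.0, -0.1], [-0.8, -0.4], [0.8, -0.6], [0.4, 0.5]])
```

View pics/c4.png

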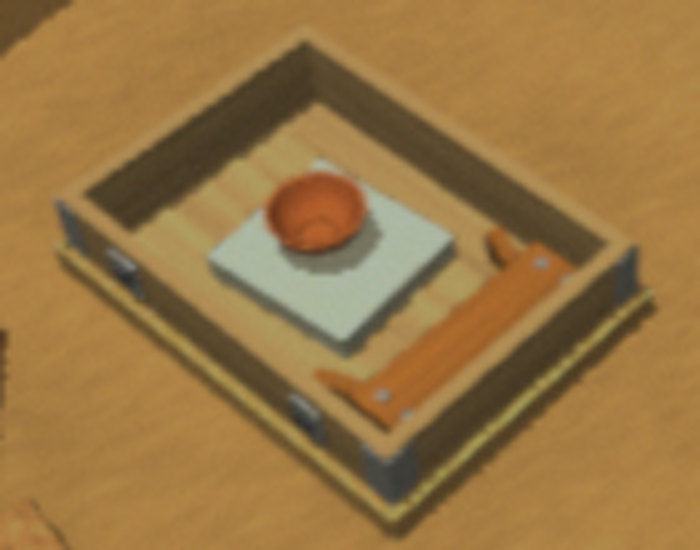

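Run:
```python
from h import *
def fitp(P3,px,n,c,x0):
    f=lambda v:(proj(n,np.c_[np.array([c2w(a,b,v[:2],v[2]) for a,b in P3[:,:2]]),P3[:,2]],c)-px).ravel()
    r=least_squares(f,x0);return r.x.round(2),r.fun.reshape(-1,2).round(1).tolist()
o=np.array([195,185]);m=lambda px:o+(np.array(px)+.5)/5-.5
P=np.array([[135,95,62],[135,-95,62],[-135,-95,62],[-135,95,62]])
print(fitp(P,m([(637,245),(390,455),(58,203),(308,26)]),"scene",None,[510,-193,13.7]))
B=np.array([[52.5,48,28],[52.5,-48,28],[-52.5,-48,28],[-52.5,48,28]])
print(fitp(B,m([(455,240),(345,342),(210,257),(320,160)]),"scene",None,[495,-198,18]))
# finger positions in wrist image: predicted pad tips
s=bot.read_state();M=R.from_quat(s["tool_rot"]).as_matrix()
for y in (155,165):
  for zz in (-26,26): print(y,zz,[proj("wrist",s["eef_pos"]+M@np.array([x,y,zz])).round(1).tolist() for x in(-11,11)])
```

```text
(array([ 514.35, -195.32,   14.4 ]), [[0.5, -0.5], [0.1, 1.2], [-0.4, -0.9], [-0.3, -0.2]])
(array([ 500.27, -199.09,   19.1 ]), [[0.4, -0.5], [-0.1, 0.5], [-0.6, 0.2], [0.3, -0.2]])
155 -26 [[[267.6, 264.1]], [[270.3, 304.5]]]
155 26 [[[380.5, 264.2]], [[377.6, 304.5]]]
165 -26 [[[271.1, 254.3]], [[273.5, 292.6]]]
165 26 [[[376.8, 254.3]], [[374.3, 292.7]]]
```

```bash
sed -i 's/^CASE=.*/CASE=np.array([510.7,-195.5]);CY=14.0/' h.py
python3 - <<'E'
from h import *
plan([*c2w(-92,-1),205],194)
E
```

```text
rot [-0.01 -0.19  0.02] then travel cm [ 0.1  19.96  0.34] clock 1.45
```

>>> servo_tool --travel '[[0.1,2.5,0.34],[0,2.5,0],[0,2.5,0],[0,2.5,0],[0,2.5,0],[0,2.5,0],[0,2.5,0],[0,2.4,0],[0,0,0],[0,0,0]]' --delta_rot '[[0,-0.2,0],[0,0,0],[0,0,0],[0,0,0],[0,0,0],[0,0,0],[0,0,0],[0,0,0],[0,0,0],[0,0,0]]'

```text
clock: 2.28
eef_pos: [420.5, -220.3, 205.0]
tool_rot: [-0.086, 0.702, -0.702, 0.084]
force: [0.5, 0.0, 1.2]
grip_width: 52.1
```

Run:
```python
from h import *
im=bot.grab_frame("wrist");save(im,"w2.png");np.save("w2.npy",im)
im=bot.grab_frame("scene");save(cv2.resize(im[125:305,155:375],None,fx=3.5,fy=3.3),"s2.png")
plan([*c2w(-92,-1),205],194)
print(proj("wrist",[[*c2w(*p[:2]),p[2]] for p in [(80,72,43),(80,-72,43),(46,64,31),(46,-64,31)]]))
print(proj("wrist",[[*c2w(-67.6,-4.8),28]]))
```

```text
rot [-0.06 -0.19 -0.05] then travel cm [-0.03  0.17 -0.15] clock 2.3833
[[ 124.69394143 -137.55020297]
 [ 508.06650057 -140.15961422]
 [ 165.37679305  -32.01233775]
 [ 468.76071924  -33.47845166]]
[[327.78873582 218.77938866]]
```

View pics/w2.png

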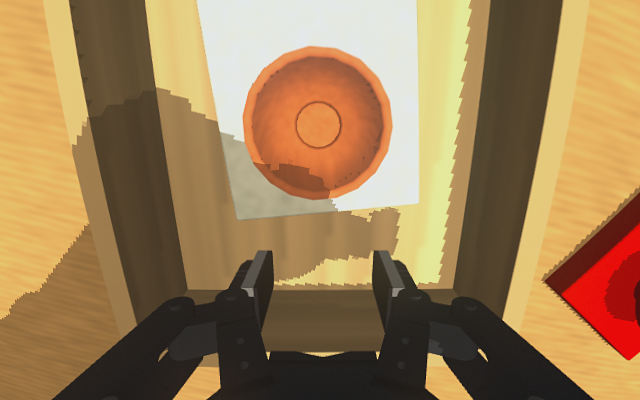

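View pics/s2.png

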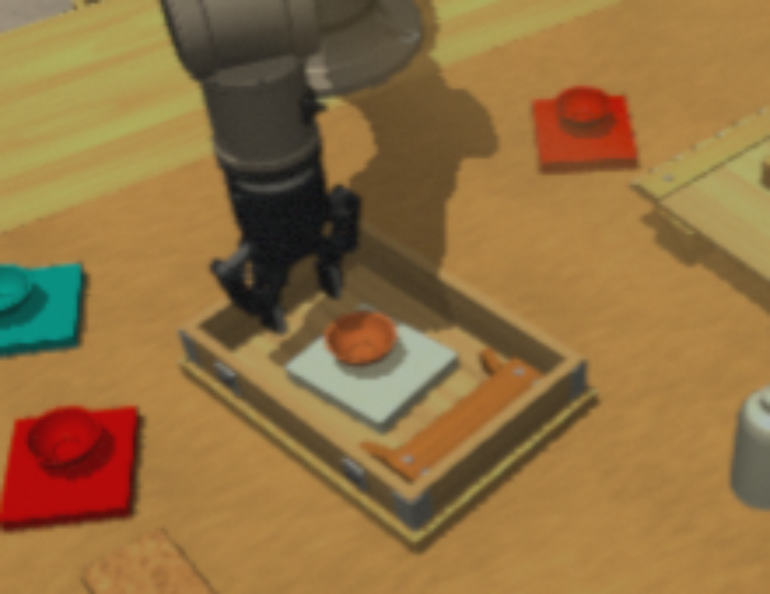

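Run:
```python
from h import *
z=proj("wrist",[[*c2w(*p[:2]),p[2]] for p in [(-125,85,10),(-125,-85,10),(0,85,62),(0,-85,62)]]);print(z)
s=bot.read_state();print(s["eef_pos"])
```

```text
[[188.16186524 292.86173804]
 [451.10444384 292.16991857]
 [ 83.00128183  76.2444363 ]
 [550.82498399  74.30636364]]
[ 421.71662737 -220.24080605  206.74661105]
```

>>> servo_tool --travel '[[0,0.8,-0.1],[0,0.8,0],[0,0.7,0],[0,0,0],[0,0,0]]' --delta_rot '[[0,-0.1,0],[0,0,0],[0,0,0],[0,0,0],[0,0,0]]'

```text
clock: 2.8
eef_pos: [421.1, -218.1, 182.3]
tool_rot: [-0.087, 0.702, -0.702, 0.086]
force: [1.4, -0.2, -0.2]
grip_width: 51.5
```

Run:
```python
from h import *
im=bot.grab_frame("wrist");save(im,"w3.png")
plan([*c2w(-60,-1),184],194);s=bot.read_state();print(s["eef_pos"],s["force"])
```

```text
rot [0.02 0.   0.02] then travel cm [-3.23 -0.14  0.06] clock 2.85
[ 421.27330637 -218.20270662  182.57016212] [ 0.68000348 -0.05813656  0.04108265]
```

View pics/w3.png

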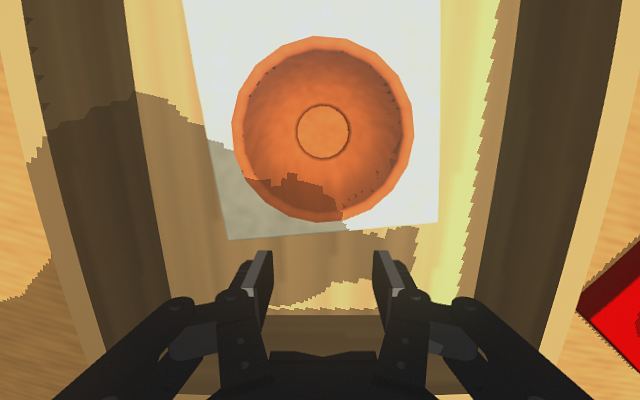

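>>> servo_tool --travel '[[-0.5,-0.05,0.05],[-0.5,0,0],[-0.5,0,0],[-0.5,0,0],[-0.5,0,0],[-0.5,0,0],[-0.5,0,0],[-0.5,0,0]]' --delta_rot '[[0,0,0],[0,0,0],[0,0,0],[0,0,0],[0,0,0],[0,0,0],[0,0,0],[0,0,0]]'

```text
clock: 3.52
eef_pos: [460.8, -209.0, 183.1]
tool_rot: [0.086, -0.702, 0.702, -0.086]
force: [-2.3, -0.4, -0.4]
grip_width: 51.8
```

Run:
```python
from h import *
im=bot.grab_frame("wrist");save(im,"w4.png")
plan([*c2w(-11,0),184],194);s=bot.read_state();print(s["eef_pos"],s["force"],s["torque"])
print(proj("wrist",[[*c2w(*p[:2]),p[2]] for p in [(80,52,31),(80,-52,31),(46,64,31),(46,-64,31)]]))
```

```text
rot [-0.03  0.04 -0.1 ] then travel cm [-3.95 -0.07 -0.1 ] clock 3.5667
[ 461.94838977 -208.67176226  183.30317509] [ 0.31665087 -1.08831602 -0.1192644 ] [-0.05470507  0.18038134 -0.01700917]
[[174.1686298  -38.78406463]
 [469.72710476 -38.49282939]
 [152.40465315  63.74009212]
 [491.36134364  64.07378604]]
```

View pics/w4.png

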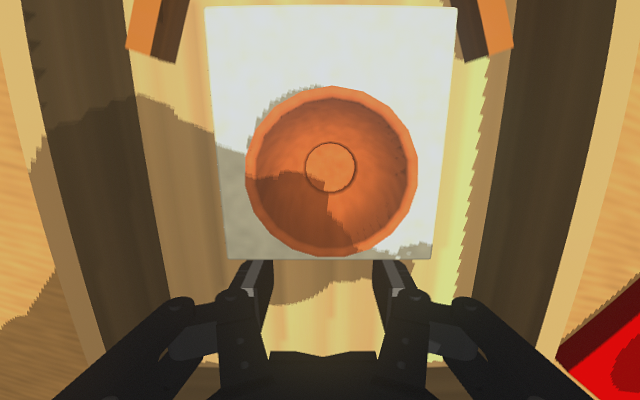

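>>> servo_tool --travel '[[-0.3,0,-0.11],[-0.3,0,-0.11],[-0.3,0,-0.11],[-0.3,0,-0.11]]' --delta_rot '[[0,0,0],[0,0,0],[0,0,0],[0,0,0]]'

```text
clock: 3.9
eef_pos: [471.0, -202.0, 183.3]
tool_rot: [0.086, -0.702, 0.702, -0.086]
force: [-1.3, -1.2, 1.3]
grip_width: 52.3
```

Run:
```python
from h import *
im=bot.grab_frame("wrist");save(im,"w5.png")
plan([*c2w(-11,0),184],194);s=bot.read_state();print(s["eef_pos"],s["force"],s["torque"])
print(proj("wrist",[[*c2w(*p[:2]),p[2]] for p in [(80,52,31),(80,-52,31),(46,64,31),(46,-64,31)]]))
```

```text
rot [-0.01  0.02 -0.05] then travel cm [-2.83 -0.07  0.37] clock 3.95
[ 471.63307546 -201.38728085  183.31381787] [-1.34137032 -0.67355192 -0.60930658] [-0.14808778  0.22991737 -0.07895892]
[[189.64591161  -5.47800894]
 [479.79630784  -4.0853451 ]
 [168.02441533  93.93194906]
 [499.33474791  94.80864072]]
```

View pics/w5.png

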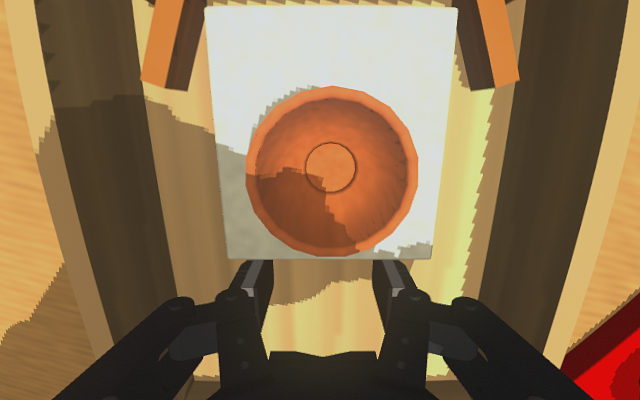

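>>> servo_tool --travel '[[-0.3,0,0],[-0.3,0,0],[-0.3,0,0],[-0.3,0,0],[-0.3,0,0],[-0.3,0,0],[-0.3,0,0]]' --delta_rot '[[0,0,0],[0,0,0],[0,0,0],[0,0,0],[0,0,0],[0,0,0],[0,0,0]]'

```text
clock: 4.53
eef_pos: [491.5, -196.7, 183.1]
tool_rot: [-0.086, 0.702, -0.702, 0.086]
force: [-2.1, -1.2, 0.1]
grip_width: 52.0
```

>>> servo_tool --travel '[[-0.15,0,0],[-0.15,0,0],[-0.15,0,0]]' --delta_rot '[[0,0,0],[0,0,0],[0,0,0]]'

```text
clock: 4.78
eef_pos: [495.5, -195.7, 183.2]
tool_rot: [-0.086, 0.702, -0.702, 0.086]
force: [-2.6, 0.9, 1.4]
grip_width: 51.9
```

Run:
```python
from h import *
im=bot.grab_frame("wrist");save(im,"w6.png")
plan([*c2w(-11,0),184],194);s=bot.read_state();print(s["eef_pos"],s["force"],s["torque"])
```

```text
rot [-0.    0.01 -0.02] then travel cm [-0.34 -0.08  0.35] clock 4.8333
[ 495.88973561 -195.62207493  183.20143212] [-0.87690171 -0.96970896 -0.40582295] [-0.01620241  0.28917194  0.003867  ]
```

View pics/w6.png

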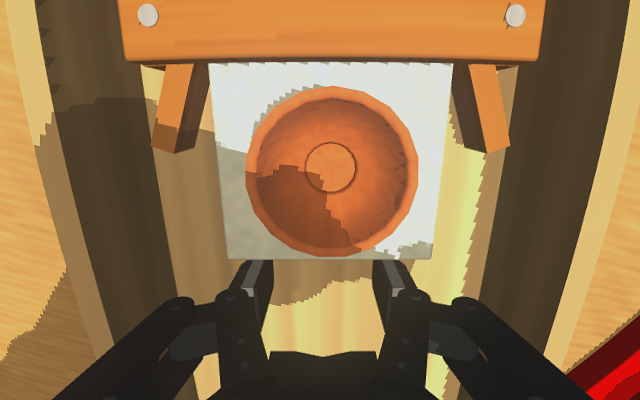

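>>> servo_tool --travel '[[-0.1,0,0],[-0.1,0,0]]' --delta_rot '[[0,0,0],[0,0,0]]'

```text
clock: 5.0
eef_pos: [497.4, -195.4, 183.2]
tool_rot: [0.086, -0.702, 0.702, -0.086]
force: [-3.0, 0.2, 1.3]
grip_width: 51.8
```

>>> servo_tool --travel '[[-0.1,0,0],[-0.1,0,0]]' --delta_rot '[[0,0,0],[0,0,0]]'

```text
clock: 5.17
eef_pos: [499.3, -194.9, 183.2]
tool_rot: [0.086, -0.702, 0.702, -0.086]
force: [-5.1, -1.0, 4.1]
grip_width: 51.9
```

>>> servo_tool --travel '[[-0.1,0,0],[-0.1,0,0]]' --delta_rot '[[0,0,0],[0,0,0]]'

```text
clock: 5.33
eef_pos: [499.9, -194.8, 183.0]
tool_rot: [-0.087, 0.702, -0.702, 0.084]
force: [-10.2, -2.1, 6.8]
grip_width: 51.7
```

>>> servo_tool --travel '[[-0.1,0,0],[0,0,0]]' --delta_rot '[[0,0,0],[0,0,0]]'

```text
clock: 5.5
eef_pos: [500.2, -194.8, 182.9]
tool_rot: [-0.088, 0.702, -0.702, 0.084]
force: [-9.7, -3.2, 7.0]
grip_width: 51.9
```

Run:
```python
from h import *
im=bot.grab_frame("wrist");save(im,"w7.png")
s=bot.read_state();print(s["eef_pos"],s["force"],s["torque"])
for nm,P in (("cleat lip top",[(80,72,43),(80,-72,43)]),("guide tips",[(46,64,31),(46,-64,31)]),("home rear corners",[(0,48,28),(0,-48,28)])): print(nm,proj("wrist",[[*c2w(*p[:2]),p[2]] for p in P]).round(1).tolist())
im=bot.grab_frame("top");save(cv2.resize(im[145:265,330:430],None,fx=5,fy=5,interpolation=cv2.INTER_CUBIC),"t7.png")
```

```text
[ 500.22079455 -194.80177689  182.85275393] [-8.89593563 -2.69069378  6.99983156] [-0.26179748  2.02338346  0.11316879]
cleat lip top [[123.9, 75.9], [543.5, 76.6]]
guide tips [[175.6, 167.1], [488.9, 167.1]]
home rear corners [[227.5, 264.3], [435.1, 264.2]]
```

View pics/w7.png

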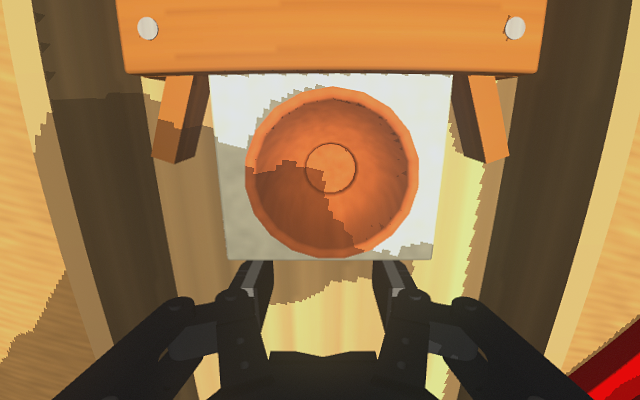

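>>> servo_tool --travel '[[0.3,0,0],[0.5,0,0],[0.8,0,0],[0,-2.5,0],[0,-3.5,0],[0,-4,0],[0,-4,0],[0,-4,0],[0,-4,0]]' --delta_rot '[[0,0,0],[0,0,0],[0,0,0],[0,0,0],[0,0,0],[0,0,0],[0,0,0],[0,0,0],[0,0,0]]'

```text
clock: 6.35
eef_pos: [486.3, -197.7, 405.5]
tool_rot: [0.086, -0.702, 0.702, -0.087]
force: [1.3, -0.1, -1.4]
grip_width: 51.8
```

Run:
```python
from h import *
im=bot.grab_frame("wrist");save(im,"w8.png");np.save("w8.npy",im);c=cal("wrist");np.savez("w8c.npz",K=c[0],k=c[1],T=c[2])
for nm,P in (("cleat lip top",[(80,72,43),(80,-72,43)]),("rim",[(-135,95,62),(-135,-95,62),(-125,85,62),(-125,-85,62)]),("home rear corners",[(0,48,28),(0,-48,28)])): print(nm,proj("wrist",[[*c2w(*p[:2]),p[2]] for p in P]).round(1).tolist())
plan([497,195,400],186.3)
print(bot.read_state()["force"])
```

```text
cleat lip top [[256.1, 92.8], [390.1, 92.9]]
rim [[245.1, 279.8], [401.0, 279.2], [252.7, 272.5], [393.4, 272.1]]
home rear corners [[282.6, 164.5], [363.3, 164.4]]
rot [-0.37  7.7  -0.71] then travel cm [ -5.15   1.36 -39.  ] clock 6.4
[ 3.22104595 -1.02607215  6.82893885]
```

View pics/w8.png

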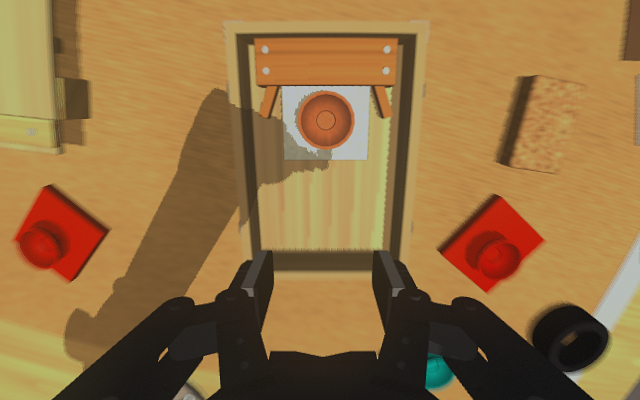

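Run:
```python
from h import *
for i in range(2): im=bot.grab_frame("wrist")
im=bot.grab_frame("wrist");np.save("w9.npy",im);c=cal("wrist");np.savez("w9c.npz",K=c[0],k=c[1],T=c[2]);s=bot.read_state();print(s["eef_pos"],s["joint_vel"].round(3))
save(cv2.resize(im[10:290,215:435],None,fx=3,fy=2.14*1,interpolation=cv2.INTER_CUBIC)[:600],"w9.png")
save(cv2.resize(im[15:175,220:430],None,fx=3.75,fy=3.75,interpolation=cv2.INTER_CUBIC),"w9a.png")
P=[(80,72,43),(80,-72,43),(0,48,28),(0,-48,28),(135,95,62),(135,-95,62)]
print((3.75*(proj("wrist",[[*c2w(*p[:2]),p[2]] for p in P])-[220,15]+.5)-.5).round(1).tolist())
```

```text
[ 486.9060783  -197.95333463  404.54964633] [-0.006  0.043  0.003  0.045  0.003 -0.002 -0.001]
[[137.9, 272.9], [657.7, 273.5], [240.8, 551.2], [552.2, 551.3], [19.5, 37.9], [778.8, 39.3]]
```

View pics/w9a.png

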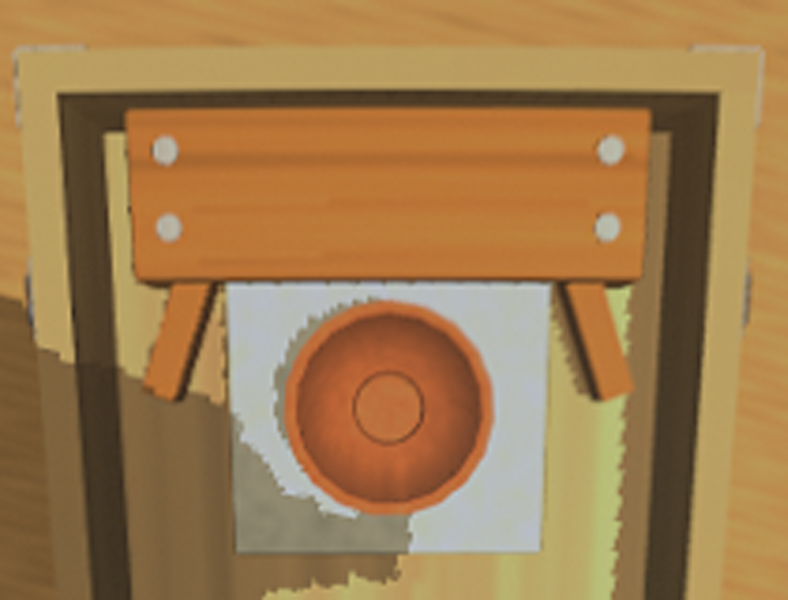

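```bash
cat >> h.py <<'E'
def fitp(P3,px,n,c,x0):
    P3=np.array(P3,float)
    f=lambda v:(proj(n,np.c_[np.array([c2w(a,b,v[:2],v[2]) for a,b in P3[:,:2]]),P3[:,2]],c)-px).ravel()
    r=least_squares(f,x0);return r.x.round(2),r.fun.reshape(-1,2).round(1).tolist()
E
python3 - <<'E'
from h import *
z=np.load("w9c.npz");c=(z["K"],float(z["k"]),z["T"])
m=lambda px:np.array([220,15])+(np.array(px)+.5)/3.75-.5
P=[(135,95,62),(135,-95,62),(125,85,62),(125,-85,62),(80,72,43),(80,-72,43)]
px=m([(13,48),(766,48),(58,92),(720,92),(137,277),(641,277)])
print(fitp(P,px,"wrist",c,[510,-195,14]))
B=[(-52.5,48,28),(-52.5,-48,28)]
print(toz("wrist",m([(236,551),(541,551)]),28,c), c2w(0,48),c2w(0,-48))
E
```

```text
(array([ 508.11, -193.68,   14.05]), [[-0.8, -0.1], [0.6, -0.1], [-1.5, -0.6], [1.7, -0.6], [-2.0, 1.1], [2.0, 1.1]])
[[ 498.80134442 -147.46909773   28.        ]
 [ 521.55686673 -238.69265903   28.        ]] [ 499.08774901 -148.92580514] [ 522.31225099 -242.07419486]
```

View pics/w9.png

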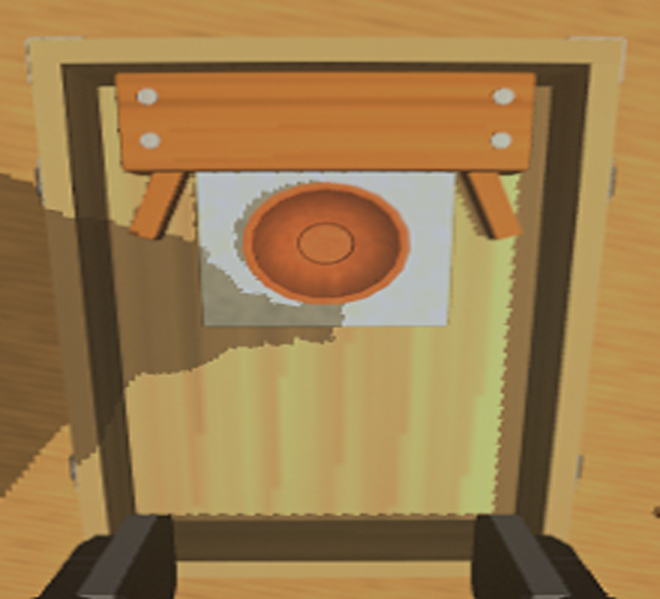

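```bash
sed -i 's/^CASE=.*/CASE=np.array([511,-194.8]);CY=14.0/' h.py
python3 - <<'E'
from h import *
plan([510,196,400],186.3)
E
```

```text
rot [-0.11  7.7  -0.2 ] then travel cm [ -6.62   0.45 -38.9 ] clock 6.55
```

>>> servo_tool --travel '[[0,0,0],[0,0,0],[-0.7,0.05,-3.9],[-0.7,0.05,-3.9],[-0.7,0.05,-3.9],[-0.7,0.05,-3.9],[-0.7,0.05,-3.9],[-0.7,0.05,-3.9],[-0.6,0.05,-3.9],[-0.6,0.05,-3.9],[-0.6,0.05,-3.9],[-0.6,0,-3.8]]' --delta_rot '[[0,3.85,0],[0,3.85,0],[0,0,0],[0,0,0],[0,0,0],[0,0,0],[0,0,0],[0,0,0],[0,0,0],[0,0,0],[0,0,0],[0,0,0]]' --fingers 0

```text
clock: 7.55
eef_pos: [508.9, 197.7, 396.6]
tool_rot: [0.04, -0.706, 0.706, -0.038]
force: [0.5, -1.1, -0.4]
grip_width: 85.2
```

>>> servo_tool --travel '[[0,0,0],[0,0,0],[0,0,0],[0,0,0],[0,0,0]]' --delta_rot '[[0,0,0],[0,0,0],[0,0,0],[0,0,0],[0,0,0]]'

```text
clock: 7.97
eef_pos: [510.0, 194.2, 398.1]
tool_rot: [0.038, -0.706, 0.706, -0.038]
force: [0.8, 0.5, 0.5]
grip_width: 85.5
```

Run:
```python
from h import *
im=bot.grab_frame("wrist");c=cal("wrist");np.save("w10.npy",im);np.savez("w10c.npz",K=c[0],k=c[1],T=c[2]);s=bot.read_state();print(s["eef_pos"],s["joint_vel"].round(3),s["grip_width"])
save(im,"w10.png")
plan([510,196,400],186.3)
im=bot.grab_frame("top");save(cv2.resize(im[145:265,330:430],None,fx=5,fy=5,interpolation=cv2.INTER_CUBIC),"t10.png")
```

```text
[509.967307   194.41962802 398.32171697] [-0.002 -0.004 -0.005 -0.005 -0.     0.001 -0.001] 85.92180608048214
rot [-0.04 -0.14  0.03] then travel cm [-0.02 -0.17 -0.16] clock 8.0167
```

View pics/w10.png

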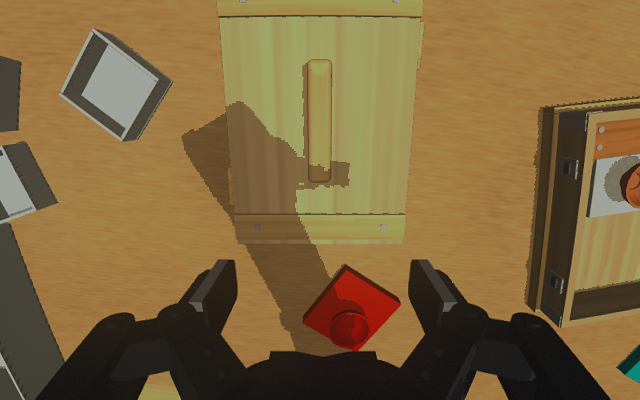

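View pics/t10.png

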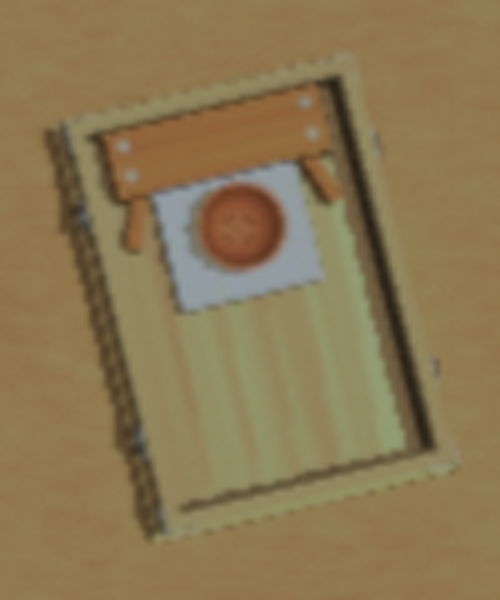

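Run:
```python
from h import *
C=np.array([510.27,-194.09])
p=proj("top",[[*c2w(0,48,C,14.06),28],[*c2w(0,-48,C,14.06),28]]);print(((p-[330,145]+.5)*5-.5).round(1))
im=np.load("w10.npy")
save(cv2.resize(im[40:255,215:425],None,fx=2.7,fy=2.7,interpolation=cv2.INTER_CUBIC),"w10a.png")
```

```text
[[181.2 313. ]
 [323.  278.8]]
```

View pics/w10a.png

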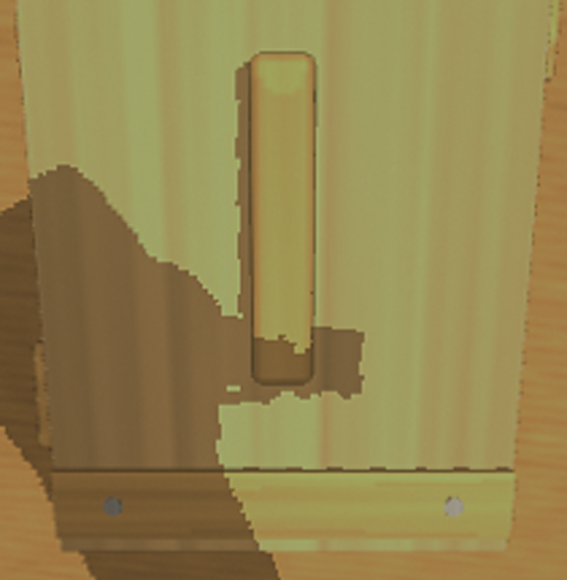

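Run:
```python
from h import *
z=np.load("w10c.npz");c=(z["K"],float(z["k"]),z["T"])
m=lambda px:np.array([215,40])+(np.array(px)+.5)/2.7-.5
H=[(55,11,88),(55,-11,88),(-55,-11,88),(-55,11,88)]
h=m([(251,52),(316,52),(313,383),(252,383)])
L=[(-135,95,54),(-135,-95,54)];l=m([(60,549),(508,549)])
print(fitp(H,h,"wrist",c,[574,204,6]));print(fitp(H+L,np.r_[h,l],"wrist",c,[574,204,6]))
```

```text
(array([576.53, 205.01,   5.86]), [[-0.9, -1.3], [0.8, -1.2], [0.3, 1.6], [-0.2, 1.5]])
(array([576.88, 205.01,   6.02]), [[-1.0, -1.7], [0.7, -1.7], [0.5, 1.2], [-0.0, 1.2], [0.1, 0.9], [-0.2, 1.3]])
```

Run:
```python
from h import *
plan([575.5,204.6,275],186.1)
```

```text
rot [-0.03  0.07  0.01] then travel cm [-6.62 12.35 -0.29] clock 8.0667
```

>>> servo_tool --travel '[[-1.7,2.0,-0.1],[-1.7,3.0,-0.1],[-1.7,3.0,-0.1],[-1.5,3.0,0],[0,1.35,0],[0,0,0],[0,0,0],[0,0,0]]' --delta_rot '[[0,0,0],[0,0,0],[0,0,0],[0,0,0],[0,0,0],[0,0,0],[0,0,0],[0,0,0]]'

```text
clock: 8.73
eef_pos: [575.0, 206.4, 276.9]
tool_rot: [-0.038, 0.706, -0.706, 0.039]
force: [0.5, -0.1, 0.8]
grip_width: 84.9
```

Run:
```python
from h import *
im=bot.grab_frame("wrist");c=cal("wrist");np.save("w11.npy",im);np.savez("w11c.npz",K=c[0],k=c[1],T=c[2]);s=bot.read_state();print(s["eef_pos"],s["joint_vel"].round(3),s["grip_width"])
save(im,"w11.png")
plan([575.5,204.6,231],186.1)
L=(575.5,204.6)
print(proj("wrist",[[*c2w(a,b,L,6.1),88] for a,b in [(55,11),(55,-11),(-55,-11),(-55,11)]]).round(1).tolist())
```

```text
[575.11336427 206.47437212 277.35713475] [-0.001 -0.002  0.002 -0.002  0.003 -0.004 -0.001] 85.06989465580611
rot [ 0.05  0.2  -0.16] then travel cm [-0.02  4.64  0.19] clock 8.7833
[[307.6, 157.6], [349.4, 157.8], [343.9, 330.1], [309.6, 330.0]]
```

View pics/w11.png

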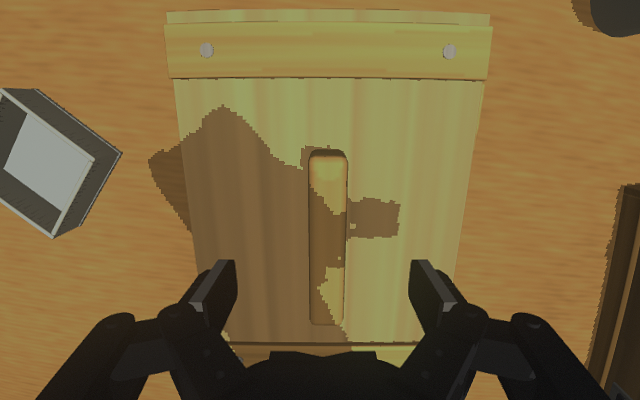

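>>> servo_tool --travel '[[-0.05,1.0,0.1],[0,1.5,0.05],[0,1.2,0],[0,0.9,0],[0,0,0],[0,0,0]]' --delta_rot '[[0,0.2,0],[0,0,0],[0,0,0],[0,0,0],[0,0,0],[0,0,0]]'

```text
clock: 9.28
eef_pos: [575.5, 204.8, 228.7]
tool_rot: [0.038, -0.706, 0.706, -0.037]
force: [-0.3, -0.0, 0.2]
grip_width: 85.2
```

>>> servo_tool --travel '[[0,0,0],[0,0,0],[0,0,0],[0,0,0],[0,0,0],[0,0,0],[0,0,0],[0,0,0],[0,0,0],[0,0,0]]' --delta_rot '[[0,0,0],[0,0,0],[0,0,0],[0,0,0],[0,0,0],[0,0,0],[0,0,0],[0,0,0],[0,0,0],[0,0,0]]' --fingers 255

```text
clock: 10.12
eef_pos: [575.9, 204.8, 229.7]
tool_rot: [-0.037, 0.706, -0.706, 0.038]
force: [-0.5, 0.0, 5.0]
grip_width: 21.0
```

Run:
```python
from h import *
im=bot.grab_frame("wrist");c=cal("wrist");np.save("w12.npy",im);s=bot.read_state();print(s["eef_pos"],s["force"],s["torque"],s["grip_width"])
save(im,"w12.png")
plan([575.5,204.6,231],186.1)
L=(576,205)
print(proj("wrist",[[*c2w(a,b,L,6.1),z] for a,b,z in [(55,11,88),(55,-11,88),(-55,-11,88),(-55,11,88),(135,95,54),(135,-95,54)]]).round(1).tolist())
```

```text
[575.93813535 204.81760529 229.67183177] [ 0.04923026 -1.06505259  6.12433818] [-0.18846177  0.06775083  0.05569412] 21.407819714918368
rot [ 0.01 -0.01 -0.04] then travel cm [ 0.05 -0.13  0.02] clock 10.1667
[[294.8, 175.9], [353.9, 176.0], [346.1, 395.3], [301.6, 395.3], [104.5, -20.1], [543.7, -19.8]]
```

View pics/w12.png

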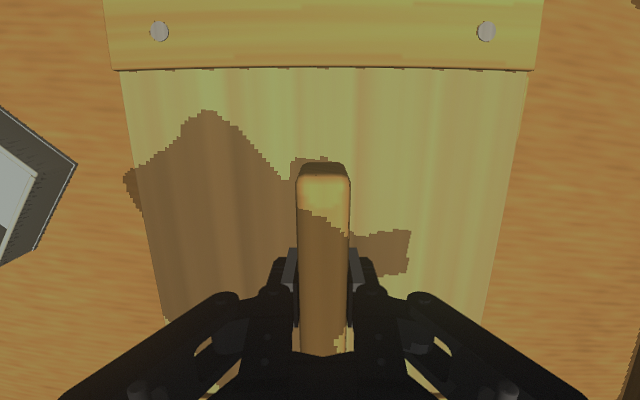

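>>> servo_tool --travel '[[0,-0.3,0],[0,-0.6,0],[0,-1.0,0],[0,-1.5,0],[0,-2.0,0],[0,-2.5,0],[0,-2.5,0],[0,-2.5,0],[0,-1.5,0],[0,-0.6,0],[0,0,0],[0,0,0]]' --delta_rot '[[0,0,0],[0,0,0],[0,0,0],[0,0,0],[0,0,0],[0,0,0],[0,0,0],[0,0,0],[0,0,0],[0,0,0],[0,0,0],[0,0,0]]'

```text
clock: 11.17
eef_pos: [575.3, 204.5, 378.6]
tool_rot: [0.038, -0.706, 0.706, -0.037]
force: [-0.2, -0.4, -4.6]
grip_width: 21.4
```

Run:
```python
from h import *
im=bot.grab_frame("wrist");s=bot.read_state();print(s["eef_pos"],s["force"],s["torque"],s["grip_width"])
save(im,"w13.png")
im=bot.grab_frame("scene");save(cv2.resize(im[50:300,150:470],None,fx=2.4,fy=2.4),"s13.png")
plan([*c2w(0,0),375],194)
```

```text
[575.18575734 204.40970896 377.88459166] [-0.40724884 -0.84282517 -5.13731403] [ 0.01246412 -0.01565382 -0.02465139] 21.042056808178756
rot [-0.04 -7.9   0.16] then travel cm [15.88  0.26 37.18] clock 11.2667
```

View pics/w13.png

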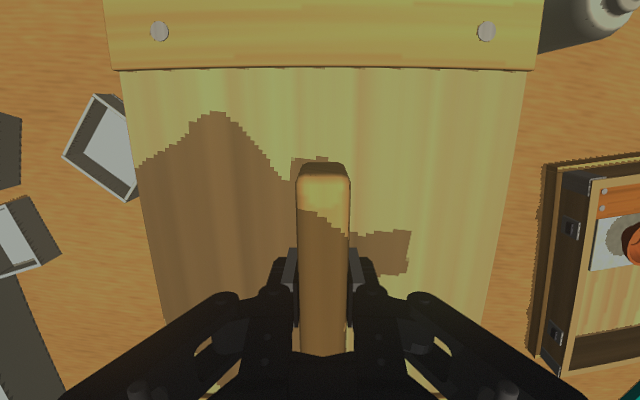

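View pics/s13.png

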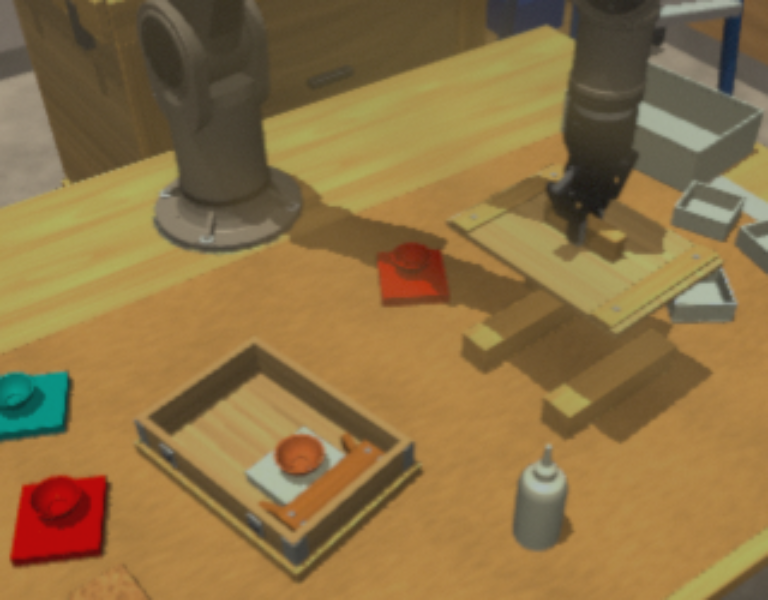

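>>> servo_tool --travel '[[0,0,0],[0,0,0],[0,0,0],[0.6,0,1.4],[1.0,0,2.3],[1.3,0,3.0],[1.3,0,3.0],[1.3,0,3.0],[1.3,0,3.0],[1.3,0,3.0],[1.3,0,3.0],[1.3,0,3.0]]' --delta_rot '[[0,-2.6,0],[0,-2.6,0],[0,-2.7,0],[0,0,0],[0,0,0],[0,0,0],[0,0,0],[0,0,0],[0,0,0],[0,0,0],[0,0,0],[0,0,0]]'

```text
clock: 12.27
eef_pos: [530.5, -62.9, 378.2]
tool_rot: [-0.086, 0.702, -0.702, 0.085]
force: [0.2, 0.1, -3.5]
grip_width: 21.1
```

>>> servo_tool --travel '[[1.3,0,3.0],[1.3,0,3.0],[1.0,0,2.6],[0.8,0,2.0],[0.5,0,1.2],[0.3,0,0.6],[0,0,0],[0,0,0],[0,0,0],[0,0,0],[0,0,0]]' --delta_rot '[[0,0,0],[0,0,0],[0,0,0],[0,0,0],[0,0,0],[0,0,0],[0,0,0],[0,0,0],[0,0,0],[0,0,0],[0,0,0]]'

```text
clock: 13.18
eef_pos: [511.4, -192.5, 379.2]
tool_rot: [-0.087, 0.702, -0.702, 0.087]
force: [0.6, -0.7, -3.7]
grip_width: 21.1
```

Run:
```python
from h import *
im=bot.grab_frame("wrist");s=bot.read_state();print(s["eef_pos"],s["force"],s["torque"],s["grip_width"])
save(im,"w14.png")
plan([*c2w(0,0),300],194)
```

```text
[ 511.39677902 -192.75399882  379.24384195] [-0.38770567 -0.63927166 -3.73892257] [-0.01325393 -0.05765863 -0.0176749 ] 21.49366160194014
rot [ 0.01  0.08 -0.01] then travel cm [0.09 7.92 0.19] clock 13.2333
```

View pics/w14.png

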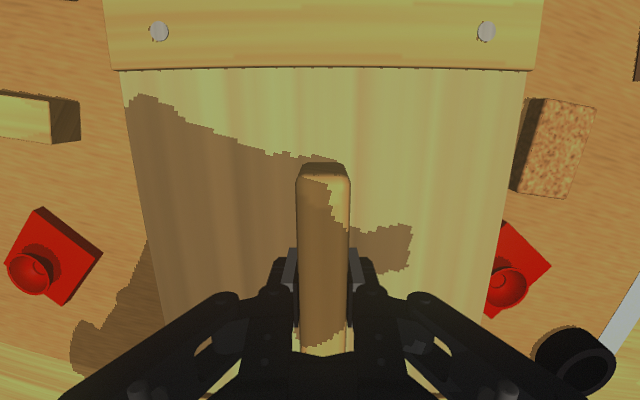

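>>> servo_tool --travel '[[0.09,1.0,0.19],[0,2.0,0],[0,2.5,0],[0,2.5,0],[0,1.5,0],[0,0.9,0],[0,0,0],[0,0,0],[0,0,0]]' --delta_rot '[[0,0.1,0],[0,0,0],[0,0,0],[0,0,0],[0,0,0],[0,0,0],[0,0,0],[0,0,0],[0,0,0]]'

```text
clock: 13.98
eef_pos: [511.4, -195.9, 276.2]
tool_rot: [0.085, -0.702, 0.702, -0.086]
force: [-0.3, -0.1, -4.4]
grip_width: 21.2
```

Run:
```python
from h import *
s=bot.read_state();print(s["eef_pos"],s["force"],s["torque"],s["grip_width"])
im=bot.grab_frame("scene");save(cv2.resize(im[165:305,180:350],None,fx=4.2,fy=4.2,interpolation=cv2.INTER_CUBIC),"s15.png")
im=bot.grab_frame("wrist");save(im,"w15.png")
plan([*c2w(0,0),262],194)
P=[(a,b) for a,b in [(135,95),(135,-95),(-135,-95),(-135,95)]]
zt=s["eef_pos"][2]-158.7-17
print("lid top pred scene",((proj("scene",[[*c2w(a,b),zt] for a,b in P])-[180,165]+.5)*4.2-.5).round(1).tolist(),zt)
```

```text
[ 511.37412719 -195.89246875  276.18728999] [-0.34777504 -0.14148288 -4.3811238 ] [ 0.02657593 -0.01790092  0.06706845] 21.22597664016446
rot [-0.08 -0.11 -0.12] then travel cm [ 0.    1.44 -0.12] clock 14.0833
lid top pred scene [[597.6, 245.9], [381.3, 428.3], [97.3, 206.2], [314.0, 62.2]] 100.48728998513849
```

View pics/s15.png

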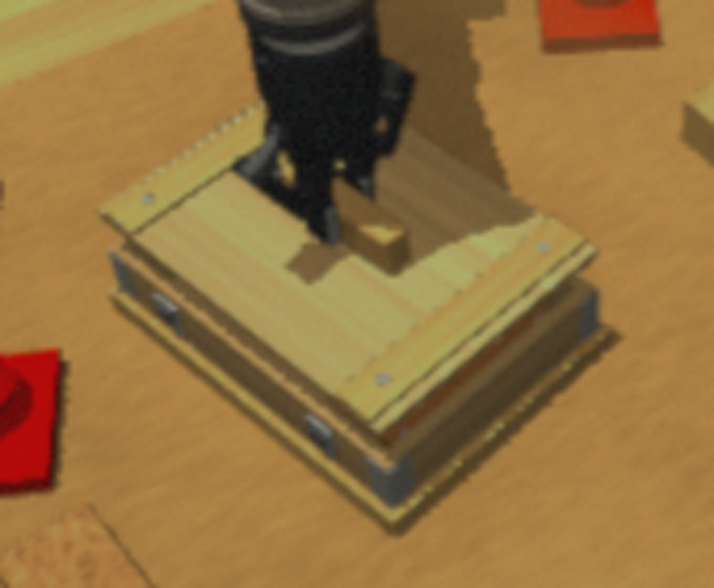

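View pics/w15.png

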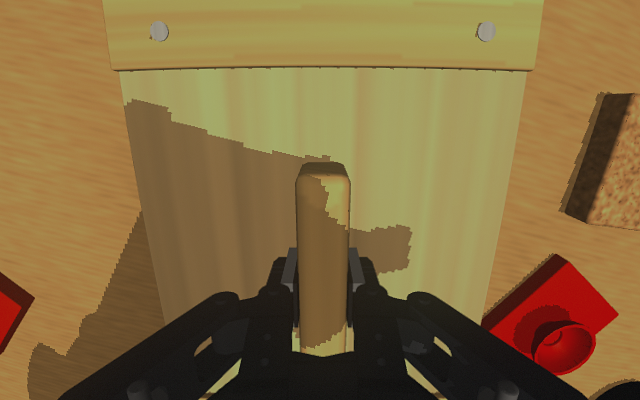

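Run:
```python
from h import *
m=lambda px:np.array([180,165])+(np.array(px)+.5)/4.2-.5
P=np.array([(135,95),(135,-95),(-135,-95)])
px=m([(598,247),(373,430),(98,210)])
f=lambda v:(proj("scene",np.c_[[c2w(a,b,v[:2],v[2]) for a,b in P],[v[3]]*3])-px).ravel()
r=least_squares(f,[511,-195,14,100]);print(r.x.round(2),r.fun.round(1))
print(fitp([(a,b,100.5) for a,b in P],px,"scene",None,[511,-195,14]))
im=bot.grab_frame("top");save(cv2.resize(im[145:265,330:430],None,fx=5,fy=5,interpolation=cv2.INTER_CUBIC),"t15.png")
```

```text
[ 509.88 -195.79   13.52   98.2 ] [-0.7  0.6  0.9  0.2 -0.3 -0.8]
(array([ 511.68, -196.51,   13.49]), [[-0.5, 0.5], [0.9, 0.2], [-0.5, -0.9]])
```

View pics/t15.png

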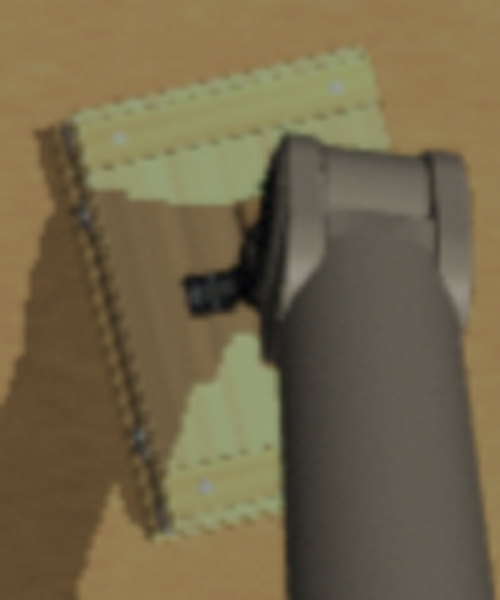

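Run:
```python
from h import *
im=bot.grab_frame("top");np.save("t16.npy",im);save(cv2.resize(im[150:258,338:412],None,fx=8,fy=5.5,interpolation=cv2.INTER_CUBIC),"t16.png")
```

```text
(no output)
```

View pics/t16.png

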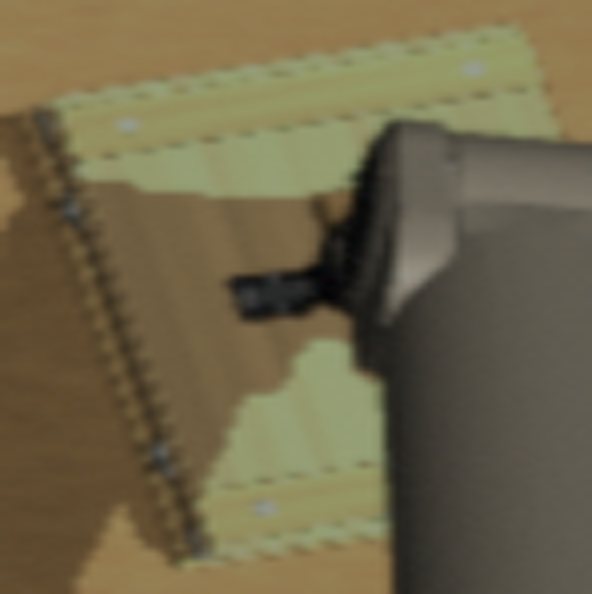

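Run:
```python
from h import *
S=np.array([8,5.5])
m=lambda px:np.array([338,150])+(np.array(px)+.5)/S-.5
P=[(135,95,100.5),(135,-95,100.5),(-135,95,100.5)]
print(fitp(P,m([(57,100),(524,25),(207,556)]),"top",None,[511,-195,14]))
s=bot.read_state();print(s["eef_pos"]);plan([*c2w(0,0),262],194)
# screws before on bearers / wrist lid estimate in tool frame: from w15 lid front rail line col centre
print(((104.5+543.7)/2))
```

```text
(array([ 509.38, -195.55,   12.99]), [[-0.2, -0.7], [0.0, 0.1], [0.2, 0.5]])
[ 511.08553281 -195.91008914  276.19952222]
rot [-0.06 -0.11 -0.09] then travel cm [-0.02  1.42 -0.11] clock 14.1833
324.1
```

>>> servo_tool --travel '[[-0.15,0,-0.09],[0,0.6,0],[0,0.6,0],[0,0.1,0],[0,0,0],[0,0,0],[0,0,0]]' --delta_rot '[[0,-0.8,0],[0,0,0],[0,0,0],[0,0,0],[0,0,0],[0,0,0],[0,0,0]]'

```text
clock: 14.77
eef_pos: [512.0, -194.6, 262.2]
tool_rot: [0.09, -0.701, 0.701, -0.09]
force: [-0.6, 0.1, -3.7]
grip_width: 20.9
```

Run:
```python
from h import *
s=bot.read_state();print(s["eef_pos"],s["force"],s["torque"],R.from_quat(s["tool_rot"]).as_matrix()[:,0])
im=bot.grab_frame("scene");save(cv2.resize(im[180:300,190:340],None,fx=5,fy=5,interpolation=cv2.INTER_CUBIC),"s16.png")
im=bot.grab_frame("top");save(cv2.resize(im[150:258,338:412],None,fx=8,fy=5.5,interpolation=cv2.INTER_CUBIC),"t17.png")
```

```text
[ 512.02281501 -194.57218878  262.20593248] [-0.56674118  0.05269552 -3.73163239] [ 0.04793347  0.06533711 -0.02828882] [-9.67324118e-01 -2.53542993e-01 -3.61867157e-05]
```

View pics/s16.png

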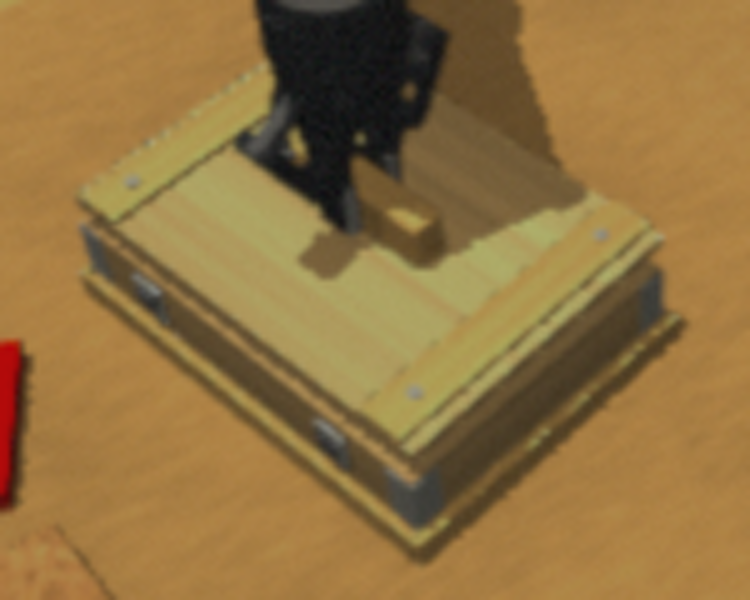

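View pics/t17.png

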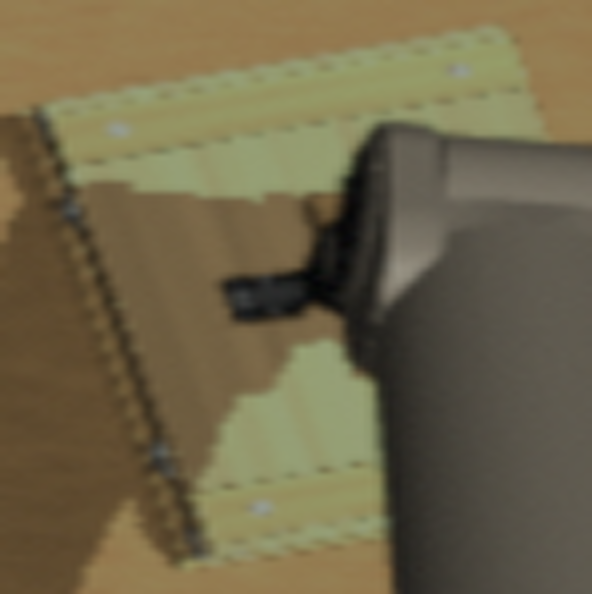

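Run:
```python
from h import *
S=np.array([8,5.5])
m=lambda px:np.array([338,150])+(np.array(px)+.5)/S-.5
Q=[(135,95,86.5),(135,-95,86.5),(-135,95,86.5)]
print("top",fitp(Q,m([(44,103),(513,28),(202,556)]),"top",None,[511,-195,14]))
m=lambda px:np.array([190,180])+(np.array(px)+.5)/5-.5
Q=[(135,95,86.5),(135,-95,86.5),(-135,-95,86.5)]
print("scene",fitp(Q,m([(663,237),(404,450),(78,202)]),"scene",None,[511,-195,14]))
print((5*(proj("scene",[[*c2w(a,b,(514.35,-195.32),14.4),62] for a,b in [(135,95),(135,-95),(-135,-95)]])-[190,180]+.5)-.5).round(1))
```

```text
top (array([ 509.87, -193.51,   13.37]), [[0.3, -0.5], [-0.3, 0.1], [0.1, 0.4]])
scene (array([ 513.58, -195.59,   14.33]), [[0.1, 0.1], [1.1, 1.2], [-1.4, -1.9]])
[[664.5 267.7]
 [415.7 485.8]
 [ 81.2 223.3]]
```

>>> servo_tool --travel '[[-0.05,0.2,0],[0,0.2,0],[0,0.2,0],[0,0.1,0],[0,0,0]]' --delta_rot '[[0,-0.2,0],[0,0,0],[0,0,0],[0,0,0],[0,0,0]]'

```text
clock: 15.28
eef_pos: [512.3, -194.3, 254.8]
tool_rot: [-0.092, 0.701, -0.701, 0.091]
force: [0.3, 0.2, -3.9]
grip_width: 20.9
```

>>> servo_tool --travel '[[0,0.15,0],[0,0.15,0],[0,0,0]]' --delta_rot '[[0,0,0],[0,0,0],[0,0,0]]'

```text
clock: 15.53
eef_pos: [512.4, -194.4, 251.9]
tool_rot: [-0.092, 0.701, -0.701, 0.092]
force: [0.6, -0.5, -4.8]
grip_width: 21.2
```

>>> servo_tool --travel '[[0,0.15,0],[0,0.15,0],[0,0,0]]' --delta_rot '[[0,0,0],[0,0,0],[0,0,0]]'

```text
clock: 15.78
eef_pos: [512.4, -194.4, 248.9]
tool_rot: [-0.092, 0.701, -0.701, 0.092]
force: [0.3, -0.1, -4.1]
grip_width: 21.3
```

>>> servo_tool --travel '[[0,0.1,0],[0,0.1,0],[0,0,0]]' --delta_rot '[[0,0,0],[0,0,0],[0,0,0]]'

```text
clock: 16.03
eef_pos: [512.4, -194.4, 247.0]
tool_rot: [-0.092, 0.701, -0.701, 0.092]
force: [0.2, -0.6, -3.9]
grip_width: 20.9
```

>>> servo_tool --travel '[[0,0.1,0],[0,0,0]]' --delta_rot '[[0,0,0],[0,0,0]]'

```text
clock: 16.2
eef_pos: [512.5, -194.4, 246.6]
tool_rot: [0.092, -0.701, 0.701, -0.092]
force: [-1.5, 0.7, 2.0]
grip_width: 21.3
```

>>> servo_tool --travel '[[0,0.05,0],[0,0,0],[0,0,0]]' --delta_rot '[[0,0,0],[0,0,0],[0,0,0]]'

```text
clock: 16.45
eef_pos: [512.5, -194.4, 246.6]
tool_rot: [0.092, -0.701, 0.701, -0.092]
force: [-3.1, 0.8, 7.4]
grip_width: 21.0
```

Run:
```python
from h import *
s=bot.read_state();print(s["eef_pos"],s["force"],s["torque"])
im=bot.grab_frame("scene");save(cv2.resize(im[180:300,190:340],None,fx=5,fy=5,interpolation=cv2.INTER_CUBIC),"s18.png")
im=bot.grab_frame("wrist");save(im,"w18.png")
```

```text
[ 512.48488163 -194.36711602  246.62522118] [-3.13986827  0.77054913  7.40649845] [0.28406634 0.85326474 0.01540682]
```

View pics/s18.png

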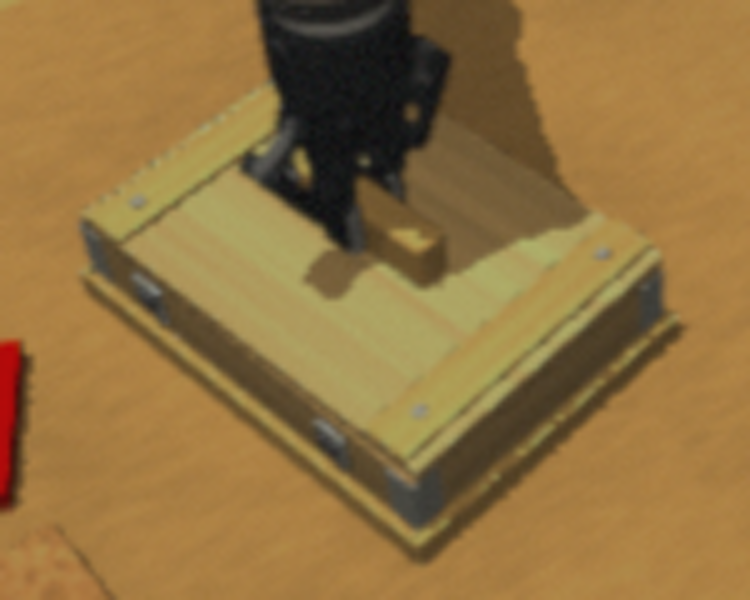

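>>> servo_tool --travel '[[0,-0.05,0],[0,0,0],[0,0,0],[0,0,0],[0,0,0],[0,0,0],[0,0,0],[0,0,0],[0,0,0]]' --delta_rot '[[0,0,0],[0,0,0],[0,0,0],[0,0,0],[0,0,0],[0,0,0],[0,0,0],[0,0,0],[0,0,0]]' --fingers 0

```text
clock: 17.3
eef_pos: [512.4, -194.4, 246.2]
tool_rot: [0.092, -0.701, 0.701, -0.092]
force: [0.3, -0.5, 0.3]
grip_width: 85.3
```

>>> servo_tool --travel '[[0,-0.5,0],[0,-1.5,0],[0,-2.5,0],[0,-3.5,0],[0,-3.5,0],[0,-3.5,0],[2,-1,0],[3,0,0],[3,0,0],[0,0,0],[0,0,0],[0,0,0]]' --delta_rot '[[0,0,0],[0,0,0],[0,0,0],[0,0,0],[0,0,0],[0,0,0],[0,0,0],[0,0,0],[0,0,0],[0,0,0],[0,0,0],[0,0,0]]'

```text
clock: 18.3
eef_pos: [435.6, -214.8, 406.7]
tool_rot: [0.091, -0.701, 0.701, -0.092]
force: [1.2, 0.0, 0.4]
grip_width: 85.9
```

Run:
```python
from h import *
s=bot.read_state();print(s["eef_pos"],s["force"],s["grip_width"])
im=bot.grab_frame("scene");save(cv2.resize(im[180:300,190:340],None,fx=5,fy=5,interpolation=cv2.INTER_CUBIC),"s19.png")
im=bot.grab_frame("wrist");save(im,"w19.png")
save(bot.grab_frame("top"),"t19.png")
```

```text
[ 435.55504094 -214.78992558  406.73828846] [1.21908355 0.04033258 0.36971409] 85.85594086466676
```

View pics/s19.png

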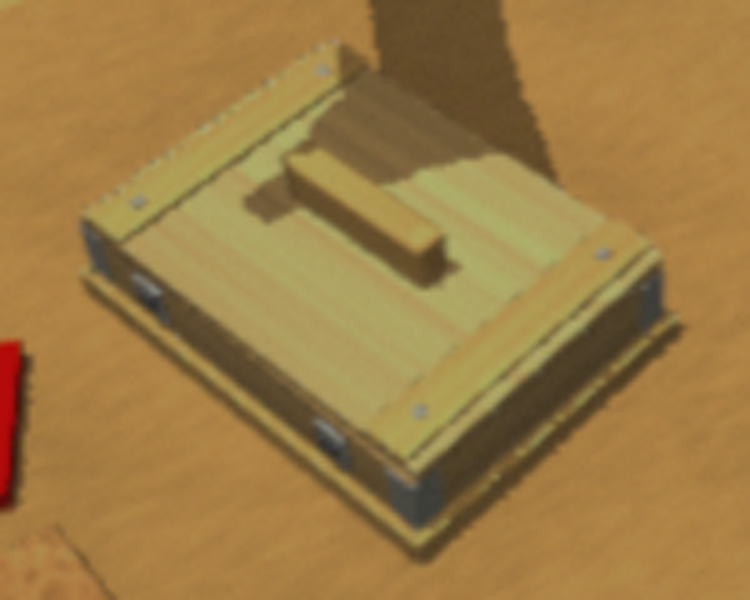

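View pics/w19.png

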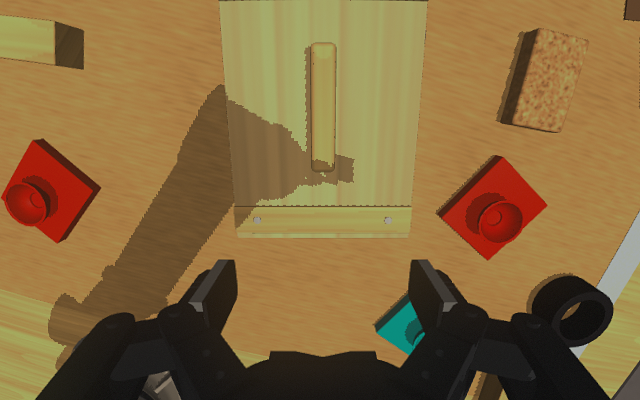

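View pics/t19.png

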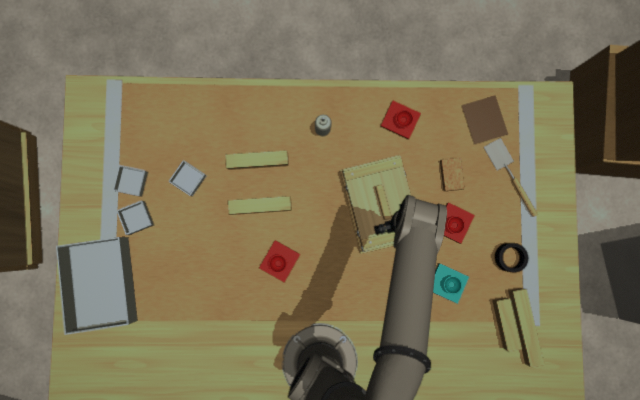

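The lid sits flush on the rim all round. In the scene crop its corners (82,218), (412,470) and (660,245) lie on the case corners. The gripper is clear, and the glue (323,125), sanding block and look-alikes are where they were.

```bash
python3 -c "
from bench import bot
print(bot.job_done())"
```

```text
the job is handed in; nothing more can be done
None
```

The job is handed in at about 18.5 s of the 61 s: the board is home under the cleat and the lid is seated on the case, the same way round.

- **Board:** I slid it with the half-open fingers against its rear edge, correcting about 4 mm sideways on the way in. I stopped when the contact force rose to about 10 N at the back stop. Steady wrist and top pictures then put its rear edge within about 1 mm of home. Only the fingertips went near it, and none of the pictures shows contact with the bowl.
- **Lid:** I lifted it by the handle, carried it over and lowered it in 1–2 mm steps by the end. It went in freely and touched down at 246.6 mm, against 246.7 mm expected. I let go only once it was resting on the rim. The last scene picture shows it flush and level.
- **Other things:** Nothing else on the bench appears moved in the last top picture.

**Checks that disagreed:**
- The cameras differed by 2–4 mm on where the case is. I settled that with the push contact and by comparing lid and case in the same camera.
- With the lid still held just above the case, the top camera read it about 0.7° off the case, while the scene camera read almost none. I turned it a further 0.2° and it seated without binding.
- The tool read about 7 N upward as the board met the stop. I did not find the cause, but the next pictures showed the board flat and home.

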